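# Bring the syringe pump's pusher up to the plunger

### The arm

A 6-joint arm with a two-finger parallel gripper is mounted at the origin on the work surface. World frame = base frame: x ahead of the robot, y to its left, z up, the work surface at z = 0. Lengths are in mm, angles in rad, forces in N, time in s.
With the tool pointing down it reaches from about 375 to 900 mm from the base axis. Payload 3.1 kg.
Tool frame: the origin (TCP) lies midway between the tips of the shut fingers; the grasp point (between the pads) lies 19 mm behind it; y points along the fingers, z is the direction in which the jaws open and shut, and the axes are right-handed (so a half turn about y gives the same grasp; the last joint's range is limited). The gripper opens to 87 mm and grips with 3 to 60 N. Pads are 19 mm wide; open, the fingers measure 117 mm over their backs; the gripper's body (75 mm by 190 mm) begins 51 mm behind the grasp point.
Start: joints at [-1.288, 0.527, 1.433, -0, 1.181, -0.178], TCP at [277.933, -559.776, 222.548] pointing down, gripper open.
Joint ranges: [-3.08, 3.08], [-0.75, 2.2], [0.22, 2.44], [-1.43, 4.57], [0, 2.65], [-2.85, 2.85]. Speed limits (rad/s): [2.79, 2.79, 3.14, 3.14, 3.14, 3.14].

### API

Orientations are given as a unit quaternion [w, x, y, z].
In Python, from cell import ctrl, grip, viewer, workorder gives the robot as it stands. The module is installed in compiled form; this text tells all that it offers. Calls block until the motion is done:
- ctrl.move_ptp(position, orientation): joint-space move of the TCP to a pose.
- ctrl.move_straight(position, attitude=None, velocity=150): straight line of the TCP; attitude=None keeps the orientation; velocity is the mean speed in mm/s.
- ctrl.move_joints(angles): joint-space move.
- grip(opening, strength=None): finger opening in mm; strength is the grip in N (None keeps the last); returns when the fingers have stopped.
- ctrl.hold(seconds).
- ctrl.inverse_kinematics(position, orientation): joint angles nearest the present ones, or None.
- viewer.snapshot(name): name is "scene" or "top" or "wrist"; returns the picture (480x640x3 uint8, red, green, blue); there is no depth.
- viewer.calibration(name): a dict with "mtx" (3x3 intrinsics, pixels), "camera_from_world" (4x4, takes a point from world to camera coordinates). Camera axes: x right, y down, z forward; pixel columns grow to the right and rows downward; lengths in mm; the calibration is good to about 2 mm. A picture is of the moment at which its call begins: read the wrist's pose just before it. calibration takes no time and is no camera call; for the wrist camera it gives the pose at the moment of the call.
A pose or a line that the arm cannot do raises ctrl.PlanningError and nothing moves.
- workorder.job_done(): hands the job in, once; it reports no verdict.
Readings, each from a call of its own:
- ctrl.read_t(): time.
- ctrl.read_qpos(): joint angles.
- ctrl.read_qd(): joint speeds.
- ctrl.read_effort(): joint torques, N m.
- ctrl.read_eef_pos(): TCP position.
- ctrl.read_eef_rot(): TCP orientation.
- ctrl.read_ft_force(): force on the tool from outside, world axes, zero at the start.
- ctrl.read_ft_torque(): the same for the moment, N m.
- ctrl.read_width(): finger opening in mm.
Only numpy, scipy, OpenCV 4.12 (cv2) and the standard library are available. Lean on these libraries where they do the work, as an engineer would, in place of code of your own. Each camera call takes 0.05 s, during which the arm holds its last target.

### The job

The syringe in the bench pump is loaded; bring the pusher block up to it. With the closed fingertips gently press down the release paddle in the middle of the block, keep it down while you push the block along its rods to its stop, with its face just resting against the plunger's thumb flange, then let the paddle spring up so that the block holds there. Nothing is gripped: do not handle or shove in the plunger, do not force the block along with its paddle up, and leave the vials, carton and spare syringe where they are.

Things in the scene. Friction and masses are not known exactly. Their poses are not given: they have to be found in the camera images.
- pump: Bench syringe pump, white case 165 x 360 mm, fixed. Origin on the table under the slide's axis; its +y is the way the pusher block slides, towards the syringe. Case y -195..165 mm, x -107 (key panel)..60 mm, deck 55 mm high; guide rods at height 75 mm, y -180..40 mm, end bracket 95 mm high. Clear syringe at y > 45 mm, axis height 100 mm; clamp over it 124 mm high. Nothing is over the slide.
- pusher_face (a point): Centre of the flat aluminium face of the pusher block that meets the plunger, 100 mm above the table; axes as the pump's, +y towards the plunger. The face plate is 70 mm wide (x), 8 mm thick, top edge 138 mm above the table, 14 mm over the paddle. Behind it the black block is 70 mm wide, 38 mm long (y), top at 112 mm.
- release_top (a point): Centre of the top of the grey ribbed release paddle on the block, 26 mm behind the face (-y), 124 mm above the table when up; 44 mm wide (x), 30 mm long (y). Goes down 9 mm on a spring: moves at 6 N, bottoms at 10 N. Up, a clutch holds the block to about 20 N; from 3 mm down the block slides at about 2 N, by the pressing fingertip's friction or by pushing the back of the face plate.
- release (a joint): Paddle travel in m: 0 up (clutch gripping the screw), 0.009 fully pressed. Let go, it springs up and the clutch grips wherever the block stands.
- pusher: The pusher block, carrying face plate and paddle on the guide rods. Origin at table height straight under pusher_face; axes as the pump's. It can only slide along y.
- plunger: Plunger of the loaded syringe. Origin at the centre of the rear face of its round thumb flange (33 mm across, 3.5 mm thick), which looks to the pusher block, 100 mm above the table; axes as the pump's. It starts 50 to 135 mm ahead of pusher_face along the pump's +y; zero when they touch. The plunger is stiff: it stands still until pushed with about 16 N.
- vial: Loose bystander: small amber glass vial, 26 mm across, 52 mm high, origin under its centre.
- vial_big: Loose bystander: clear glass vial, 42 mm across, 75 mm high, origin under its centre.
- carton: Loose bystander: white ampoule carton, 55 x 80 x 85 mm high, origin under its centre.
- spare_syringe: Loose bystander: small capped syringe lying on the table in front of the pump, 132 mm long along its x, 18 mm high, origin near its middle at table height.

How it is judged (in metres and radians):
On the way, in this order (a step that is already met when the one before it is completed fails the run):
1. the release paddle is pressed down (3 mm or more) while the block is still well away from the plunger (value of joint release above 0.003 m and y of plunger in the frame of pusher_face above 0.03 m), for 0.05 s.
2. with the paddle still down, the block's face has come to rest against the thumb flange (y of plunger in the frame of pusher_face below 0.0025 m and value of joint release above 0.002 m), for 0.05 s.
At the end, for the whole second after the job is handed in: The block's face rests against the plunger's thumb flange (gap under 2.5 mm), the plunger stands within 4 mm of where it was, the paddle is up again (under 1 mm) so that the clutch holds, the block is still, and the four bystanders are within 20 mm of where they stood (y of plunger in the frame of pusher_face below 0.0025 m and distance of plunger from where it was at the start of the episode below 0.004 m and value of joint release below 0.001 m and linear speed of pusher below 0.003 m/s and distance of each of vial, vial_big, carton, spare_syringe from where it was at the start of the episode below 0.02 m); the robot touches nothing.
It fails at once if the plunger is pushed or pulled 4 mm or more from where it was (distance of plunger from where it was at the start of the episode above 0.004 m).
It fails at once if the robot handles the plunger itself (over 2 N) (contact force between plunger and the fingers above 2 N or contact force between plunger and the arm above 2 N).
It fails at once if the block is forced along (faster than 8 mm/s) with its paddle up (value of joint release below 0.001 m and linear speed of pusher above 0.008 m/s).
It fails at once if the block or its paddle is gripped or leaned on hard (fingers bear on it with over 60 N in all) (contact force between pusher and the fingers above 60 N).
It fails at once if a vial, the carton or the spare syringe is lifted, carried or knocked away (20 mm or more) (distance of any of vial, vial_big, carton, spare_syringe from where it was at the start of the episode above 0.02 m).
It also fails if it takes over 38 s, if anything falls off the work surface, if the arm or the gripper's body presses on something with over 40 N, if the wrist force passes 120 N, or if a joint passes its speed limit or range.

## Working session

There is one attempt and no reset: what is moved stays moved. The work goes in short steps, each a Python script; the robot and the scene stay as the last script left them, time stands still between calls to the robot, and variables do not carry over. Pictures are saved under pics/ and viewed, and the job is handed in when it is done.

```bash
mkdir -p pics; ls
python3 - <<'E'
from cell import ctrl, grip, viewer
import cv2
for n in ["scene","top","wrist"]:
    im=viewer.snapshot(n); cv2.imwrite(f"pics/{n}0.png",im[:,:,::-1])
    c=viewer.calibration(n); print(n,c["mtx"].round(1).tolist(),c["camera_from_world"].round(3).tolist())
print(ctrl.read_t(),ctrl.read_eef_rot(),ctrl.read_ft_force())
E
```

```text
pics
scene [[508.5, 0.0, 322.1], [0.0, 508.5, 233.5], [0.0, 0.0, 1.0]] [[-0.255, 0.967, -0.01, 76.412], [0.717, 0.182, -0.673, -346.251], [-0.649, -0.179, -0.74, 1251.835], [0.0, 0.0, 0.0, 1.0]]
top [[524.9, 0.0, 320.2], [0.0, 524.9, 241.6], [0.0, 0.0, 1.0]] [[-0.009, -1.0, -0.011, 79.531], [-0.991, 0.01, -0.136, 562.717], [0.136, 0.01, -0.991, 916.865], [0.0, 0.0, 0.0, 1.0]]
wrist [[391.9, 0.0, 326.4], [0.0, 391.9, 238.4], [0.0, 0.0, 1.0]] [[0.444, -0.896, -0.002, -624.418], [-0.855, -0.425, 0.296, -35.844], [-0.266, -0.13, -0.955, 391.352], [0.0, 0.0, 0.0, 1.0]]
0.15 [ 0.16145487 -0.16148236  0.68898725 -0.6878607 ] [ 0.28716725 -0.10408209 -0.12348855]
```

View pics/scene0.png

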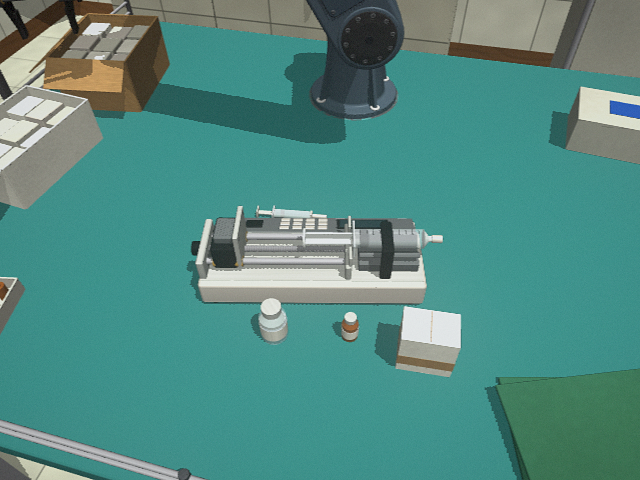

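View pics/top0.png

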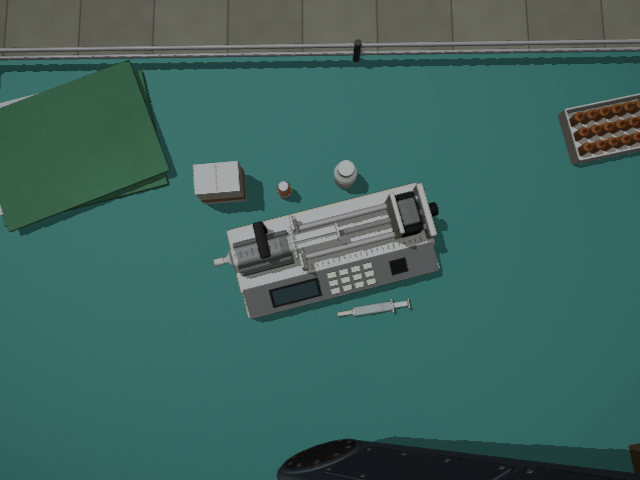

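Run:
```python
import cv2
im=cv2.imread("pics/top0.png")[175:325,210:450]
im=cv2.resize(im,None,fx=3.3,fy=3.3,interpolation=cv2.INTER_CUBIC)
im=cv2.convertScaleAbs(im,alpha=1.3)
cv2.imwrite("pics/topc.png",im)
im=cv2.imread("pics/scene0.png")[190:310,185:450]
im=cv2.resize(im,None,fx=3,fy=3,interpolation=cv2.INTER_CUBIC)
cv2.imwrite("pics/scenec.png",im)
```

```text
(no output)
```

View pics/topc.png

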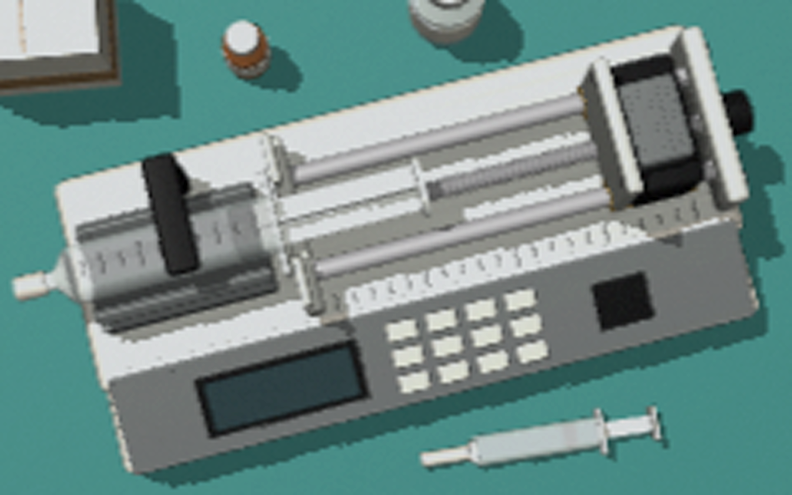

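View pics/scenec.png

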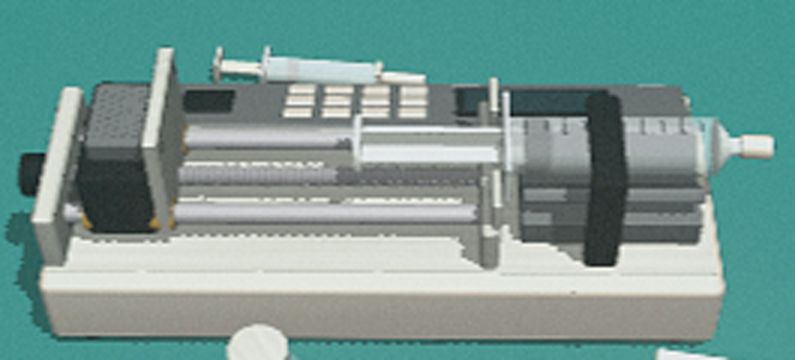

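```bash
cat > h.py <<'E'
import numpy as np
from cell import ctrl, grip, viewer, workorder
def ray(c,u,v):
    T=np.array(c["camera_from_world"]);K=np.array(c["mtx"])
    R=T[:3,:3];o=-R.T@T[:3,3];d=R.T@np.linalg.inv(K)@[u,v,1];return o,d
def atz(c,u,v,z):
    o,d=ray(c,u,v);return o+d*(z-o[2])/d[2]
def proj(c,p):
    T=np.array(c["camera_from_world"]);K=np.array(c["mtx"])
    q=K@(T[:3,:3]@np.array(p)+T[:3,3]);return q[:2]/q[2]
E
python3 - <<'E'
from h import *
np.set_printoptions(suppress=True,precision=1)
t=viewer.calibration("top");s=viewer.calibration("scene")
print(ray(t,0,0)[0],ray(s,0,0)[0])
T=lambda x,y,z:atz(t,210+x/3.3,175+y/3.3,z)
S=lambda x,y,z:atz(s,185+x/3,190+y/3,z)
for n,a in dict(deckFL=(57,188,55),plateFarFront=(588,68,138),plateNearFront=(622,195,138),plateFarBack=(606,60,138),plateNearBack=(641,192,138),
 brFar=(672,32,95),brNear=(735,200,95),flTop=(418,160,116),flC=(424,187,116),padFL=(618,82,124),padFR=(680,68,124),padNL=(640,172,124),padNR=(698,160,124)).items(): print("T",n,T(*a))
for n,a in dict(deckFL=(722,282,55),deckFR=(42,287,55),plateFarF=(172,48,138),plateNearF=(158,150,138),plateNearB=(142,150,138),plateFarB=(158,48,138),fl=(357,115,116)).items(): print("S",n,S(*a))
E
```

```text
[433.6  64.3 985.6] [1079.9  213.5  693.5]
T deckFL [580.5 240.7  55. ]
T plateFarFront [625.1 -39.7 138. ]
T plateNearFront [560.9 -54.8 138. ]
T plateFarBack [629.1 -48.8 138. ]
T plateNearBack [562.3 -64.2 138. ]
T brFar [653.7 -89.6  95. ]
T brNear [ 564.1 -119.2   95. ]
T flTop [583.3  45.2 116. ]
T flC [569.4  42.4 116. ]
T padFL [620.9 -56.4 124. ]
T padFR [627.8 -88.  124. ]
T padNL [574.6 -66.1 124. ]
T padNR [580.4 -95.5 124. ]
S deckFL [582.7 241.8  55. ]
S deckFR [673.2 -99.   55. ]
S plateFarF [567.2 -56.3 138. ]
S plateNearF [635.4 -37.6 138. ]
S plateNearB [637.4 -45.2 138. ]
S plateFarB [569.  -63.3 138. ]
S fl [569.7  43.6 116. ]
```

```bash
cat >> h.py <<'E'
from scipy.spatial.transform import Rotation as Ro
YAW=np.radians(15.2)
ex=np.array([np.cos(YAW),np.sin(YAW),0]);ey=np.array([-np.sin(YAW),np.cos(YAW),0]);ez=np.array([0,0,1.])
def quat(sgn):
    z=sgn*ex;y=-ez;x=np.cross(y,z)
    q=Ro.from_matrix(np.c_[x,y,z]).as_quat();return np.r_[q[3],q[:3]]
E
python3 - <<'E'
from h import *
np.set_printoptions(suppress=True,precision=3)
q=ctrl.read_eef_rot();R=Ro.from_quat(np.r_[q[1:],q[0]]).as_matrix();p=np.array(ctrl.read_eef_pos())
w=viewer.calibration("wrist");T=np.array(w["camera_from_world"])
o=-T[:3,:3].T@T[:3,3]
print(R,"cam in tool",R.T@(o-p),"view dir tool",R.T@T[2,:3])
for s in(1,-1):
    for P in ([608,-70,300],[608,-70,118],[590,30,118]):
        print(s,P,ctrl.inverse_kinematics(P,quat(s)))
E
```

```text
[[-0.896 -0.     0.445]
 [-0.445  0.002 -0.896]
 [-0.    -1.    -0.002]] cam in tool [ -81.281 -161.498    0.384] view dir tool [ 0.296  0.955 -0.   ]
1 [608, -70, 300] [-0.297  0.434  1.371  0.     1.336 -0.562]
1 [608, -70, 118] [-0.297  0.641  1.557  0.     0.944 -0.562]
1 [590, 30, 118] [-0.138  0.618  1.612  0.     0.912 -0.404]
-1 [608, -70, 300] [-0.297  0.434  1.371 -0.     1.336  2.579]
-1 [608, -70, 118] [-0.297  0.641  1.557 -0.     0.944  2.579]
-1 [590, 30, 118] [-0.138  0.618  1.612 -0.     0.912  2.738]
```

Run:
```python
from h import *
import cv2
ctrl.move_ptp([605,-67,300],quat(1)); print(ctrl.read_t())
grip(0,10); print(ctrl.read_t(),ctrl.read_width(),ctrl.read_eef_pos(),ctrl.read_ft_force())
c=viewer.calibration("wrist")
im=viewer.snapshot("wrist"); cv2.imwrite("pics/wrist1.png",im[:,:,::-1])
np.savez("w1.npz",**c)
```

```text
2.2917
3.8167 0.9060850037008374 [605.00121304 -67.0320693  300.00260875] [0.26012471 0.00679153 0.7938254 ]
```

View pics/wrist1.png

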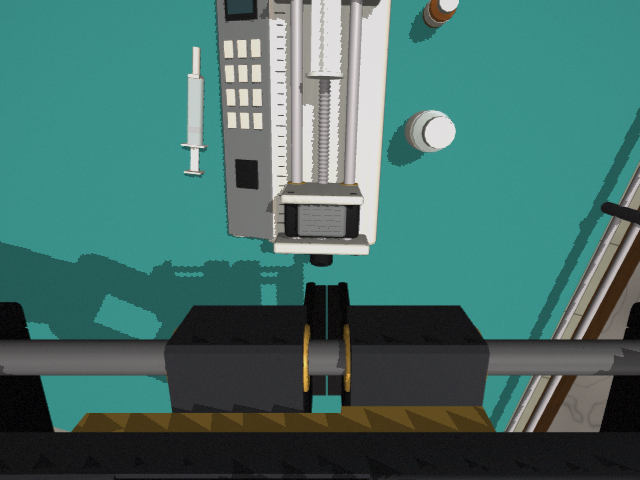

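Run:
```python
import cv2
im=cv2.imread("pics/wrist1.png")[60:265,215:395]
cv2.imwrite("pics/w1a.png",cv2.resize(im[100:],None,fx=4.4,fy=4.4,interpolation=cv2.INTER_CUBIC))
cv2.imwrite("pics/w1b.png",cv2.resize(im[:60],None,fx=4.4,fy=4.4,interpolation=cv2.INTER_CUBIC))
```

```text
(no output)
```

View pics/w1a.png

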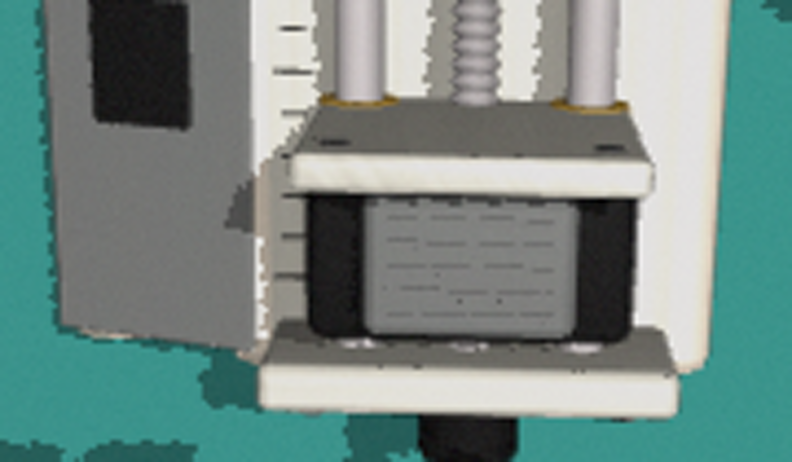

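View pics/w1b.png

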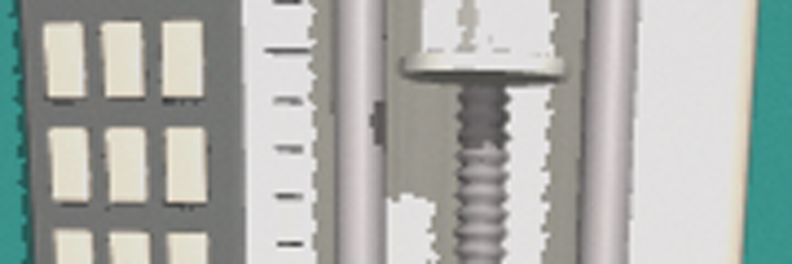

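```bash
cat >> h.py <<'E'
P0=np.array([600,-47,0.])
def topump(p):
    d=np.array(p)-P0;return np.array([d@ex,d@ey,d[2]])
E
python3 - <<'E'
from h import *
np.set_printoptions(suppress=True,precision=1)
c=dict(np.load("w1.npz"))
A=lambda x,y,z:atz(c,215+x/4.4,160+y/4.4,z)
B=lambda x,y,z:atz(c,215+x/4.4,60+y/4.4,z)
print(ray(c,0,0)[0])
for n,p in dict(pFL=A(292,156,138),pFR=A(654,161,138),pBL=A(292,193,138),pBR=A(652,193,138),padL=A(364,268,124),padR=A(577,268,124),padBack=A(470,335,124),
  brL=A(260,368,95),brR=A(678,372,95),flL=B(403,68,100),flR=B(566,68,100),flTop=B(484,68,116.5),flTopmid=B(484,72,116.5),flbot=B(484,82,83.5)).items(): print(n,p,topump(p))
E
```

```text
[582.9  11.5 461.5]
pFL [563.5 -59.1 138. ] [-38.4  -2.1 138. ]
pFR [630.1 -42.1 138. ] [ 30.4  -3.1 138. ]
pBL [565.1 -66.1 138. ] [-38.7  -9.3 138. ]
pBR [631.6 -48.1 138. ] [ 30.2  -9.4 138. ]
padL [581.9 -80.7 124. ] [-26.3 -27.8 124. ]
padR [623.5 -69.5 124. ] [ 16.8 -27.8 124. ]
padBack [606.3 -88.8 124. ] [ -4.9 -42.  124. ]
brL [ 565.  -117.1   95. ] [-52.2 -58.5  95. ]
brR [655.4 -93.6  95. ] [ 41.3 -59.5  95. ]
flL [558.2  39.5 100. ] [-17.6  94.4 100. ]
flR [588.8  47.8 100. ] [ 14.1  94.4 100. ]
flTop [573.9  42.1 116.5] [ -1.9  92.9 116.5]
flTopmid [574.   41.5 116.5] [ -1.9  92.2 116.5]
flbot [573.7  42.5  83.5] [-1.9 93.3 83.5]
```

Run:
```python
from h import *
np.set_printoptions(suppress=True,precision=2)
q=quat(1); b=P0-4.5*ex-29*ey
ctrl.move_ptp(b+[0,0,160],q)
ctrl.move_straight(b+[0,0,130],velocity=80); print(ctrl.read_t())
f0=np.array(ctrl.read_ft_force());print(f0)
for z in np.arange(126,116.9,-1.0):
    ctrl.move_straight(b+[0,0,z],velocity=15)
    f=np.array(ctrl.read_ft_force())-f0
    print(round(ctrl.read_t(),2),z,np.array(ctrl.read_eef_pos())[2],f@ex,f@ey,f[2])
    if f[2]>8.8: break
np.save("f0.npy",f0)
```

```text
5.0083
[-0.15 -1.2  -0.41]
5.42 126.0 126.01292342522363 -0.241980949499998 0.2637266840459388 0.1386513306086663
5.67 125.0 124.94388206660358 0.7971999769157743 1.6227491905426137 1.0692621968431102
5.92 124.0 124.16499193825899 0.36286403994577576 1.241629127425627 1.4481669205773917
6.17 123.0 123.37270799635263 -0.11128643970905322 1.859671093182874 3.568732705119888
6.42 122.0 122.54073749923926 -0.20657162392695638 2.029271533103791 6.69148578162006
6.67 121.0 121.71811117826512 -1.6371625159853997 1.121334660047352 7.6364091273151296
6.92 120.0 120.7965872826357 -0.66593409173031 1.7395424829615123 7.497177997559542
7.17 119.0 119.91126312841978 -0.4882089528857437 2.0130778127369178 8.129955958546434
7.42 118.0 118.97556900928693 -0.9873928315029091 2.806794000279586 7.805203528114297
7.67 117.0 118.04618130747085 -0.16581481048393953 2.791288547064846 9.190191693776319
```

```bash
cat >> h.py <<'E'
def st(f0):
    f=np.array(ctrl.read_ft_force())-f0;p=topump(ctrl.read_eef_pos())
    print("t%.2f"%ctrl.read_t(),"pump pos",p.round(2),"F ex %.1f ey %.1f z %.1f"%(f@ex,f@ey,f[2]));return f
E
python3 - <<'E'
from h import *
import cv2
f0=np.load("f0.npy"); b=P0-4.5*ex-29*ey+[0,0,117]
st(f0)
for d in (5,10,20,30):
    ctrl.move_straight(b+d*ey,velocity=25); st(f0)
c=viewer.calibration("wrist")
im=viewer.snapshot("wrist"); cv2.imwrite("pics/wrist2.png",im[:,:,::-1]);np.savez("w2.npz",**c)
im=viewer.snapshot("scene"); cv2.imwrite("pics/scene2.png",cv2.resize(im[150:310,150:470,::-1],None,fx=2.5,fy=2.5))
E
```

```text
t7.67 pump pos [ -4.34 -29.1  118.05] F ex -0.2 ey 2.8 z 9.2
t8.03 pump pos [ -4.18 -24.56 118.23] F ex -1.7 ey 1.0 z 8.6
t8.38 pump pos [ -4.08 -19.63 118.26] F ex -2.1 ey 1.5 z 9.0
t8.93 pump pos [ -3.85  -9.71 118.3 ] F ex -1.1 ey 0.8 z 9.1
t9.47 pump pos [ -3.63   0.25 118.35] F ex -0.2 ey 0.6 z 8.2
```

View pics/wrist2.png

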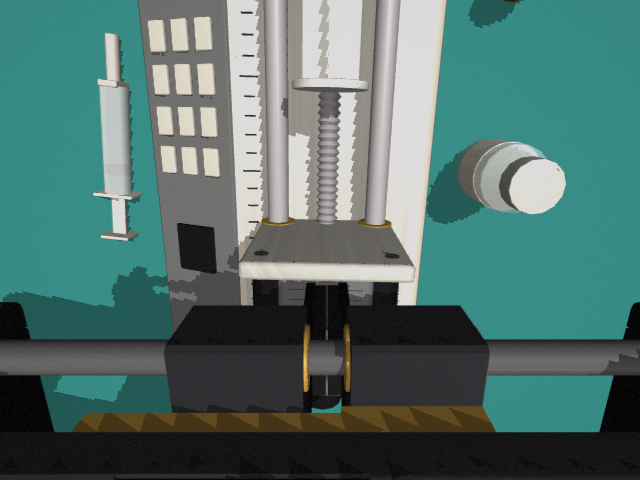

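View pics/scene2.png

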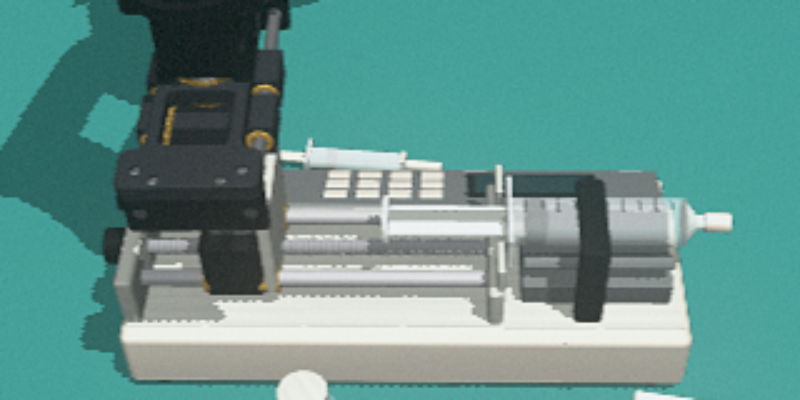

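Run:
```python
from h import *
import cv2
np.set_printoptions(suppress=True,precision=1)
c=dict(np.load("w2.npz"))
for n,u,v,z in (("pFL",241,263,138),("pFR",413,265,138),("pBL",241,279,138),("pBR",413,280,138),("flL",294,84,100),("flR",367,84,100),("flbot",330,92,83.5)):
    print(n,topump(atz(c,u,v,z)))
im=cv2.imread("pics/wrist2.png")[70:290,230:420]
cv2.imwrite("pics/w2c.png",cv2.resize(im,None,fx=2.7,fy=2.7,interpolation=cv2.INTER_CUBIC))
```

```text
pFL [-37.3  27.8 138. ]
pFR [ 29.3  26.9 138. ]
pBL [-37.7  21.1 138. ]
pBR [ 29.7  20.6 138. ]
flL [-18.  95. 100.]
flR [ 13.2  95.  100. ]
flbot [-2.4 92.7 83.5]
```

View pics/w2c.png

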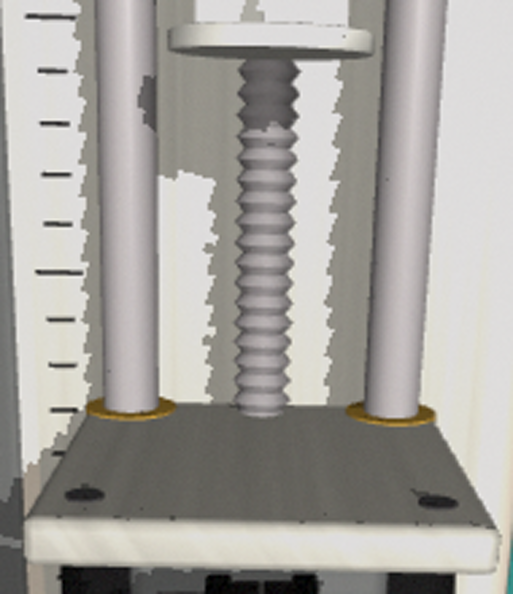

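Run:
```python
from h import *
import cv2
f0=np.load("f0.npy"); b=P0-4.5*ex-29*ey+[0,0,117]
for d in (50,70,86):
    ctrl.move_straight(b+d*ey,velocity=40); st(f0)
base=[]
for d in np.r_[88,90,np.arange(90.6,102,0.6)]:
    ctrl.move_straight(b+d*ey,velocity=15); print(round(d,1),end=" "); f=st(f0)@ey
    if len(base)>=2 and f<np.median(base)-3.5: print("contact");break
    base.append(f)
    
c=viewer.calibration("wrist")
im=viewer.snapshot("wrist"); cv2.imwrite("pics/wrist3.png",im[:,:,::-1]);np.savez("w3.npz",**c)
im=viewer.snapshot("scene"); cv2.imwrite("pics/scene3.png",cv2.resize(im[170:310,220:460,::-1],None,fx=3.3,fy=3.3))
```

```text
t10.22 pump pos [ -3.2   20.43 118.42] F ex 1.2 ey 2.1 z 8.9
t10.88 pump pos [ -2.75  40.37 118.5 ] F ex 1.5 ey 1.2 z 9.2
t11.43 pump pos [ -2.4   56.4  118.57] F ex 1.6 ey 1.1 z 8.2
88.0 t11.71 pump pos [ -2.37  57.92 118.6 ] F ex 1.4 ey -0.4 z 9.2
90.0 t11.99 pump pos [ -2.29  59.81 118.63] F ex 1.2 ey 0.7 z 8.7
90.6 t12.24 pump pos [ -2.25  60.23 118.64] F ex 1.8 ey 0.4 z 9.2
91.2 t12.49 pump pos [ -2.29  60.81 118.64] F ex 0.8 ey -0.4 z 8.7
91.8 t12.74 pump pos [ -2.26  61.37 118.65] F ex 0.6 ey 1.1 z 8.3
92.4 t12.99 pump pos [ -2.24  61.96 118.65] F ex 1.6 ey 0.3 z 9.0
93.0 t13.24 pump pos [ -2.22  62.56 118.66] F ex 1.2 ey -0.4 z 8.2
93.6 t13.49 pump pos [ -2.2   63.15 118.65] F ex 1.6 ey -0.7 z 9.1
94.2 t13.74 pump pos [ -2.23  63.78 118.63] F ex 0.6 ey -0.3 z 8.6
94.8 t13.99 pump pos [ -2.19  64.38 118.66] F ex 1.2 ey -1.2 z 8.4
95.4 t14.24 pump pos [ -2.19  64.96 118.63] F ex 0.4 ey 1.0 z 8.4
96.0 t14.49 pump pos [ -2.16  65.54 118.66] F ex 1.0 ey -0.2 z 9.4
96.6 t14.74 pump pos [ -2.16  65.81 118.69] F ex 0.7 ey -2.1 z 8.2
97.2 t14.99 pump pos [ -2.14  65.84 118.74] F ex -0.1 ey -1.8 z 8.2
97.8 t15.24 pump pos [ -2.15  65.95 118.79] F ex 0.2 ey -3.6 z 8.5
98.4 t15.49 pump pos [ -2.08  66.27 118.84] F ex 0.9 ey -4.4 z 8.7
contact
```

View pics/wrist3.png

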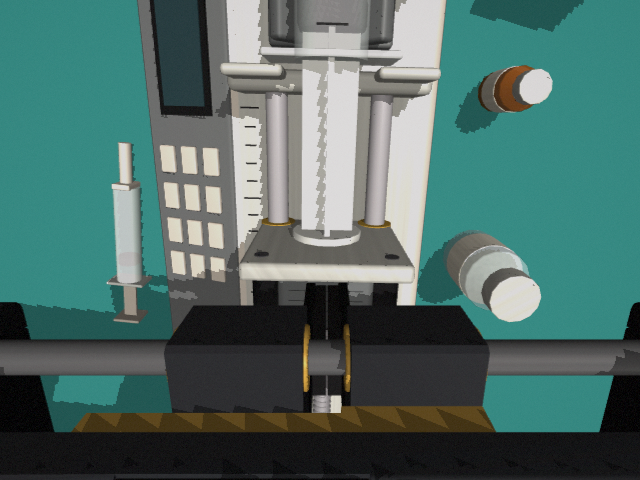

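View pics/scene3.png

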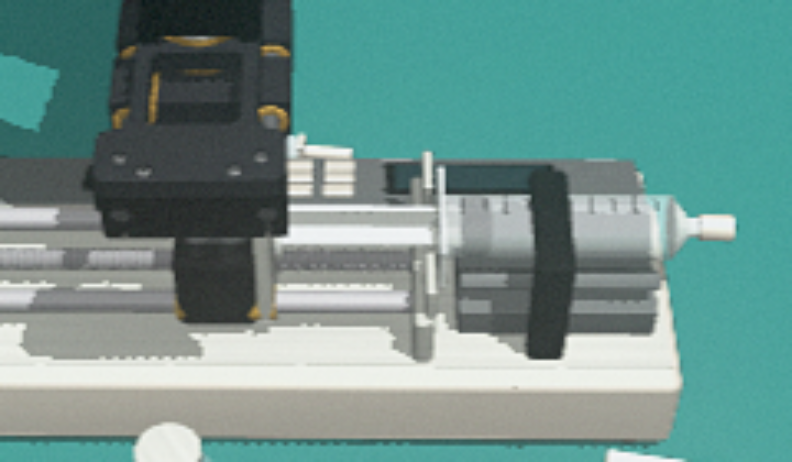

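Run:
```python
from h import *
import cv2
np.set_printoptions(suppress=True,precision=1)
c=dict(np.load("w3.npz"))
for n,u,v,z in (("pFL",241,264,138),("pFR",413,266,138),("pBL",241,280,138),("pBR",413,280,138),("flL",293,233,100),("flR",361,233,100),("flbot",327,243,83.5)):
    print(n,topump(atz(c,u,v,z)))
im=cv2.imread("pics/wrist3.png")[200:300,230:420]
cv2.imwrite("pics/w3c.png",cv2.resize(im,None,fx=4.2,fy=4.2,interpolation=cv2.INTER_CUBIC))
```

```text
pFL [-35.9  93.4 138. ]
pFR [ 30.9  92.4 138. ]
pBL [-36.4  86.7 138. ]
pBR [ 31.3  86.5 138. ]
flL [-18.6  94.4 100. ]
flR [ 14.   94.3 100. ]
flbot [-2.1 83.8 83.5]
```

View pics/w3c.png

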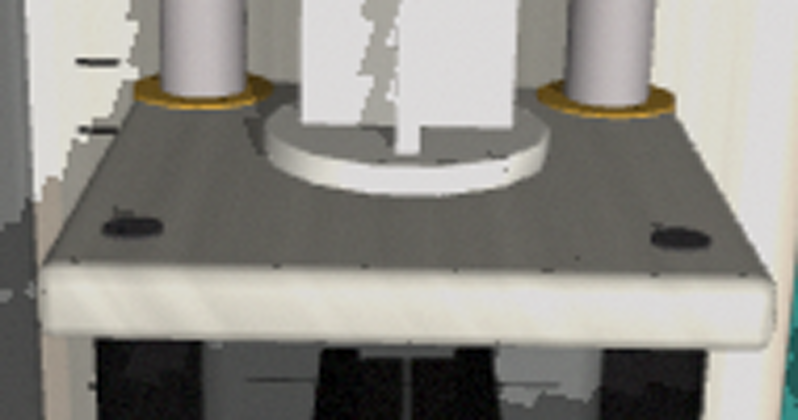

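Run:
```python
from h import *
import cv2
f0=np.load("f0.npy"); b=P0-4.5*ex-29*ey+98.4*ey
for z in (119,121,123,126,130):
    ctrl.move_straight(b+[0,0,z],velocity=15); st(f0)
ctrl.move_straight(b+[0,0,200],velocity=80)
ctrl.move_straight(b-60*ey+[0,0,260],velocity=120); st(f0)
c=viewer.calibration("wrist")
im=viewer.snapshot("wrist"); cv2.imwrite("pics/wrist4.png",im[:,:,::-1]);np.savez("w4.npz",**c)
im=viewer.snapshot("scene"); cv2.imwrite("pics/scene4.png",cv2.resize(im[170:310,220:460,::-1],None,fx=3.3,fy=3.3))
```

```text
t15.88 pump pos [ -2.12  66.28 120.75] F ex -0.2 ey -4.3 z 7.6
t16.16 pump pos [ -2.19  66.86 122.43] F ex 1.4 ey -3.5 z 6.1
t16.44 pump pos [ -3.74  68.92 123.28] F ex 2.7 ey -0.6 z 4.4
t16.79 pump pos [ -5.65  70.26 125.27] F ex -0.1 ey 0.9 z 1.4
t17.21 pump pos [ -4.44  69.42 130.13] F ex 0.1 ey 0.9 z 0.5
t19.09 pump pos [ -5.06   9.96 259.35] F ex 0.3 ey 0.6 z 0.2
```

View pics/wrist4.png

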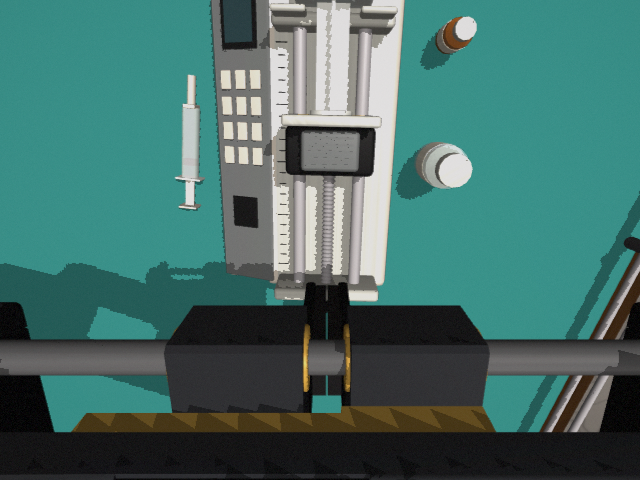

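View pics/scene4.png

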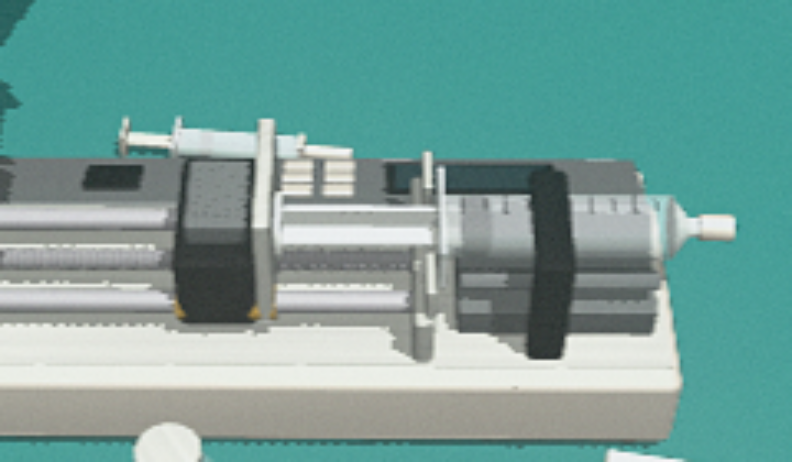

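Run:
```python
from h import *
import cv2
im=viewer.snapshot("top")[:,:,::-1]
a=cv2.resize(im[190:280,270:430],None,fx=3.6,fy=3.6,interpolation=cv2.INTER_CUBIC)
w=cv2.imread("pics/wrist4.png")[95:185,265:405]
bb=cv2.resize(w,(a.shape[1],int(90*a.shape[1]/140)),interpolation=cv2.INTER_CUBIC)[:270]
cv2.imwrite("pics/chk.png",np.vstack([a,bb]))
```

```text
(no output)
```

View pics/chk.png

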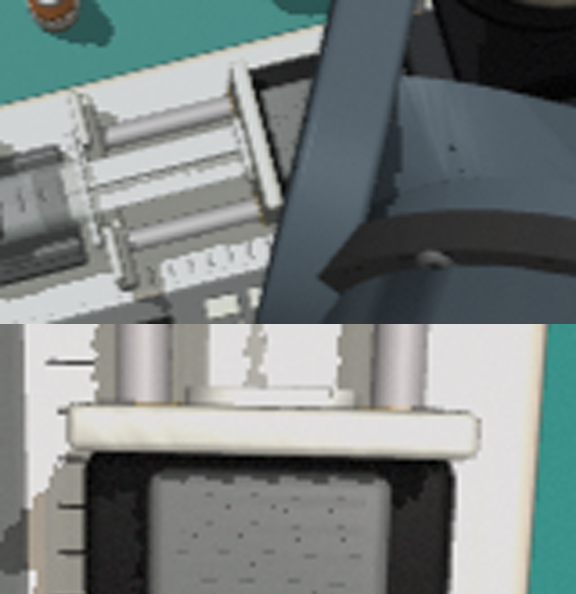

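The flange sits against the plate in both views, and the arm is clear of everything, so I'm handing in.

Run:
```python
from h import *
print(ctrl.read_t(),np.abs(ctrl.read_qd()).max()); workorder.job_done()
```

```text
19.2417 0.004149786277350517
the job is handed in; nothing more can be done
```

The pusher block is against the plunger's thumb flange with its paddle released, and I handed the job in at about 19 s of the 38 s allowed. No verdict came back.

- **Press:** I pressed the paddle about 6 mm down with the closed fingertips, at about 9 N.
- **Slide:** With the paddle held down, I slid the block about 95 mm by fingertip friction. The forward force then rose to about 4.5 N and the block stalled, well under the plunger's 16 N.
- **Release:** I lifted off slowly so the paddle could spring up, then backed the arm away. It touched nothing afterwards; residual force was about 0.6 N, the same as the sensor's drift.

**Checks:**
- Before the lift, the wrist camera put the block's face at 92.4–93.4 mm along the slide. The flange's rear face, located before the push, was at about 93–95 mm. That agrees with contact to within about 2 mm, which is the limit of the calibration.
- After the lift, the wrist, scene and top views show no visible gap. The spare syringe and both vials look undisturbed in the wrist view.

**Not measured directly:**
- **Paddle height:** I judged it up from the images and from the contact force dropping to nearly zero as the fingers rose past about 125 mm.
- **Plunger position:** I inferred that it had not moved from the low contact force.
- **Carton:** I did not look at it separately at the end.

**Disagreement:** The first position estimates from the scene and top cameras differed by about 8 mm across the pump. I used the closer wrist view instead.

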